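Turn the sink caddy's drainer insert the right way round

ROBOT

A 7-joint arm with a two-finger parallel gripper is mounted at the origin on the work surface. World frame = base frame: x ahead of the robot, y to its left, z up, the work surface at z = 0. Lengths are in m, angles in rad, forces in N, time in s.
With the tool pointing down it reaches from about 0.35 to 0.9 m from the base axis. Payload 8.1 kg.
Tool frame: the origin (TCP) lies at the very end of the fingers, on their centre line; the grasp point (between the pads) lies 19 mm behind it (grasp_offset is the distance from the TCP to the grasp point, in m); z points along the fingers, y is the line along which they close (so a half turn about z gives the same grasp; the last joint's range is limited). The gripper opens to 92 mm and grips with 3 to 60 N. Pads are 19 mm wide; open, the fingers measure 130 mm over their backs; the gripper's body (75 mm by 190 mm) begins 47 mm behind the grasp point.
Start: joints at [-1.319, 0.434, 0.025, 1.573, -0.012, 1.134, -0.075], TCP at [0.217, 0.586, 0.227] pointing down, gripper open.
Joint ranges: [-2.62, 2.62], [-0.44, 2.09], [-1.27, 1.32], [0.08, 2.57], [-1.32, 4.46], [0.12, 2], [-2.74, 2.74]. Speed limits (rad/s): [2.22, 2.22, 3.01, 3.01, 3.14, 3.14, 3.14].

INTERFACE

Orientations are given as a rotation vector (axis times angle).
In Python, from cell import observe, get_image, camera_params, sign_off, silhouettes, grasp_offset gives the robot as it stands. The module is installed in compiled form; this text tells all that it offers.
- The arm moves only by the tool jog_arm, never from a script. Its argument "motion" is a list that holds one entry, the list of rows, each a list of 7 numbers: the shift along the tool's x, y, z in m, then the turn, a rotation vector about the tool's x, y, z in rad, then the closure, from -1 (fully open) to 1 (shut), so that 0 is half open. In form: [[[dx, dy, dz, wx, wy, wz, hand], ...]]. A call has 1 to 10 rows; each row is the pose to reach, as a shift and turn from the pose commanded when the call began, along the tool's axes at that moment; what a row does not reach only later rows make up. A row lasts 1/12 s, in which the tool goes at most 41.7 mm and 7.16 degrees, less where a joint would pass 70% of its speed; a pose out of reach is approached as far as the arm can. A call with a gripper value outside its range is refused whole. The fingers move at their own pace and stop on an object; "force" is the grip in N (left out, the last holds). Time passes only in rows, so rows that repeat a pose let the fingers close. It gives the time, the measured TCP pose, the force, the opening and the grip force at its end, in the units of the state.
- observe(): the state, without advancing time (a new reading comes with each control period).
- get_image(name): name is "scene" or "top"; returns the picture (420x560x3 uint8, red, green, blue); there is no depth.
- camera_params(name): a dict with "vertical_fov" (degrees; the focal length in pixels is half the picture's height over the tangent of half this angle, whatever the lens; pixels are square), "cx", "cy" (the principal point, pixels), "dist_coeffs" ([k1, k2, p1, p2, k3] as OpenCV has them; the pictures are not rectified), "T" (4x4, takes a point from camera to world coordinates). Camera axes: x right, y down, z forward; pixel columns grow to the right and rows downward; lengths in m; the calibration is good to about 2 mm. A picture is of the moment at which its call begins. camera_params takes no time and is no camera call.
- sign_off(): hands the job in; it is judged then, once.
Trained networks look in the newest picture that a camera, given by its name, has taken for a name from the list of things; names that differ only in an ending like _2 or _b are one class to them, and where a whole thing is asked for, a point or a joint stands for the part that bears it (a point fixed in the world has none). Each returns a list of dicts, best first, with "p" (0 to 1); they miss things now and then, are a little off and sometimes report something else, mostly with a low value. They report only what shows in the picture. A call takes as long as a camera call. They do not tell look-alikes from the thing itself.
- silhouettes(query, camera): "mask" (420x560 bool, what is visible of it) and "pixel" ([column, row] in pixels, amid what is visible of it).
The state is a dict: "clock": time; "joints": joint angles; "dq": joint speeds; "joint_efforts": joint torques, N m; "position": TCP position; "ee_rot": TCP orientation; "force": force on the tool from outside, world axes, zero at the start; "ft_torque": the same for the moment, N m; "width": opening from 0.0 (shut) to 1.0 (fully open); "gripper_force": force on a finger pad.
Only numpy, scipy, OpenCV 4.12 (cv2) and the standard library are available. Lean on these libraries where they do the work, as an engineer would, in place of code of your own. Each camera call takes 0.05 s, during which the arm holds its last target. There are 200 camera calls.

TASK

Two steel sink caddies stand on the kitchen counter, and one of them has its white drainer insert in back to front: its three cutlery slots are at the caddy's pouring lip. Lift that insert clear by its knob, turn it half round and lower it gently, without dropping it, fully home into the same caddy, so that its open sponge bay is at the pouring lip as in the other caddy. Leave the other caddy's insert alone.

Things in the scene. Friction and masses are not known exactly. Their poses are not given: they have to be found in the camera images.
- caddy: Caddy whose insert is back to front: fixed steel tray, 180 x 130 mm at the rim, 53 mm high. Origin: centre of the underside; x runs along its length to the pouring lip, a tongue 48 mm wide sticking out 25 mm at the +x end; z up. Inner floor 150 x 100 mm, 4 mm above the origin; walls flare to 170 x 120 mm inside the rim and guide the insert in. The other caddy is identical.
- insert: Loose white tray, 0.2 kg, back to front in caddy: foot 144 x 94 mm, 42 mm high, top flange 158 x 108 mm. Origin: centre of the underside, 4 mm above the caddy's when seated; x along its length, open sponge bay at +x, three cutlery slots at -x. Central grey square knob, 30 x 30 mm, faces along x and y, 50 to 96 mm above the origin (22 mm neck below); grip either pair of faces.
- sponge_bay (a point): Centre of the floor of the sponge bay of insert, 41 mm along +x from the insert's origin and 3 mm above it.
- other_insert: The identical insert in the second caddy, seated the right way round (its sponge bay, +x, at that caddy's pouring lip). Same origin and axes as insert. To be left alone.
Mind the look-alikes: they are no part of the job. What is shaped like the caddy but red is not meant.

How it is judged:
On the way:
1. the insert is lifted clear of its caddy (z of insert in the frame of caddy above 0.055 m), for 0.1 s.
At the end, for the whole second after the job is handed in: The insert is at rest fully home in its caddy, sponge bay at the pouring lip: within 12 mm of the caddy's centre, underside less than 12 mm above the caddy's underside, in line within 10 degrees, level within 6 degrees; the other insert within 20 mm of its start (horizontal distance between insert and caddy below 0.012 m and z of insert in the frame of caddy between 0 and 0.012 m and x of sponge_bay in the frame of caddy above 0.025 m and angle between the x axis of insert and the x axis of caddy, either way round below 0.18 rad and angle between insert's own z axis and vertical below 0.1 rad and linear speed of insert below 0.02 m/s and distance of other_insert from where it was at the start of the episode below 0.02 m); the robot touches nothing.
It fails at once if the insert is dropped (falling, out of the fingers, more than 15 mm above the caddy's floor) (contact force between the fingers and insert below 0.05 N and z of insert in the frame of caddy above 0.019 m and linear speed of insert above 0.3 m/s).
It fails at once if the other insert is moved more than 20 mm (distance of other_insert from where it was at the start of the episode above 0.02 m).
It also fails if it takes over 45 s, if anything falls off the work surface, if the arm or the gripper's body presses on something with over 40 N, if the wrist force passes 120 N, or if a joint passes its speed limit or range.

## Working session

There is one attempt and no reset: what is moved stays moved. The work goes in short steps, Python scripts to look and compute and a tool call to move; the robot and the scene stay as the last step left them, time stands still between calls to the robot, and variables do not carry over. Pictures are saved under pics/ and viewed, at most 10 in all, crops included, and the job is handed in when it is done.

Besides the shell and the picture viewer there is one more tool, called after ">>>" as name(argument=value, ...), one argument or row to a line, values as JSON. jog_arm: Moves the arm, as the interface text tells. Its arguments: {"type":"object","properties":{"motion":{"type":"array"},"force":{"type":"number"}},"required":["motion"]}

```bash
mkdir -p pics; python3 - <<'E'
from cell import *
import cv2
for n in("scene","top"):
    im=get_image(n); cv2.imwrite(f"pics/{n}0.png",im[:,:,::-1]); p=camera_params(n); print(n,p)
    for q in("caddy","insert"):
        for r in silhouettes(q,n): print(q,r["p"],r["pixel"],r["mask"].sum())
s=observe(); print(s["clock"],s["position"],s["ee_rot"],s["width"])
E
```

```text
scene {'vertical_fov': 44.382629339609956, 'cx': 285.9060911499131, 'cy': 201.862277195883, 'dist_coeffs': array([-0.09270516,  0.        ,  0.        ,  0.        ,  0.        ]), 'T': array([[ 0.54985534,  0.49027524, -0.67623169,  1.38150107],
       [ 0.83525483, -0.3255698 ,  0.44311813, -0.77010955],
       [-0.00291077, -0.80847665, -0.58852105,  0.85566024],
       [ 0.        ,  0.        ,  0.        ,  1.        ]])}
caddy 0.89 [276.1, 240.0] 1661
caddy 0.85 [140.5, 224.0] 3072
caddy 0.84 [353.9, 136.8] 1799
caddy 0.66 [224.5, 178.8] 2389
insert 0.73 [271.6, 225.3] 1651
insert 0.51 [275.5, 241.1] 1496
top {'vertical_fov': 52.198209622609, 'cx': 285.0659486676379, 'cy': 210.97222919952156, 'dist_coeffs': array([-0.01247708,  0.        ,  0.        ,  0.        ,  0.        ]), 'T': array([[ 0.00748922, -0.99751974,  0.06998778,  0.34683305],
       [-0.99986949, -0.00847202, -0.01375607, -0.11509193],
       [ 0.01431489, -0.06987562, -0.997453  ,  1.07305821],
       [ 0.        ,  0.        ,  0.        ,  1.        ]])}
caddy 0.81 [329.8, 282.4] 4486
caddy 0.81 [133.0, 273.1] 4488
caddy 0.73 [338.1, 147.9] 1252
caddy 0.57 [439.7, 259.4] 4256
insert 0.79 [334.1, 174.9] 2857
0.3 [0.21709552 0.58591944 0.22647767] [-5.54453916e-01 -3.09226366e+00  7.68542801e-04] 0.9983528927862769
```

```bash
python3 -c "
import cv2,numpy as np
a=cv2.imread('pics/scene0.png');b=cv2.imread('pics/top0.png')
cv2.imwrite('pics/both0.png',cv2.resize(np.hstack([a,b]),(800,300)))"
```

```text
(no output)
```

View pics/top0.png

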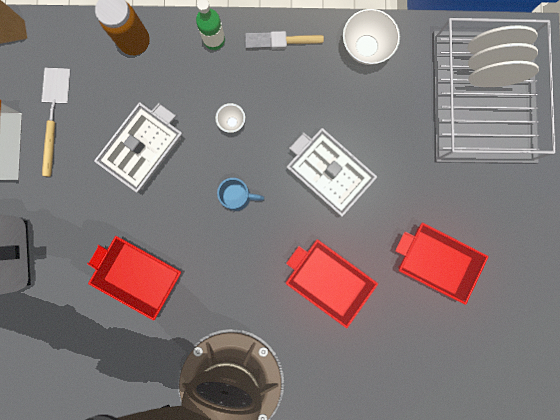

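View pics/scene0.png

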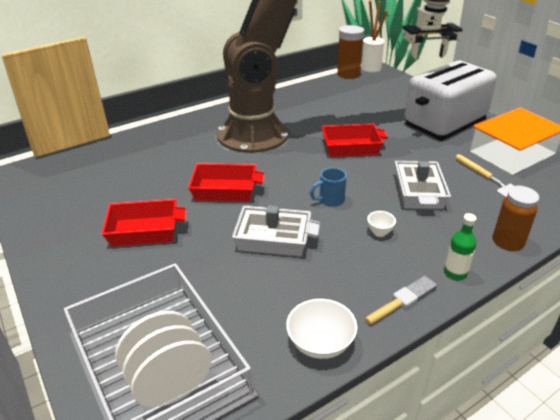

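The top view shows two white-insert caddies, one at about (138,147) with its lip at (162,113) and one at (332,172) with its lip at (301,146). I'll zoom in on both.

```bash
python3 -c "
import cv2,numpy as np
b=cv2.imread('pics/top0.png')
c=[cv2.resize(b[y-50:y+50,x-50:x+50],(400,400),interpolation=cv2.INTER_CUBIC) for x,y in((138,147),(332,172))]
cv2.imwrite('pics/zoom.png',np.hstack(c))"
```

```text
(no output)
```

View pics/zoom.png

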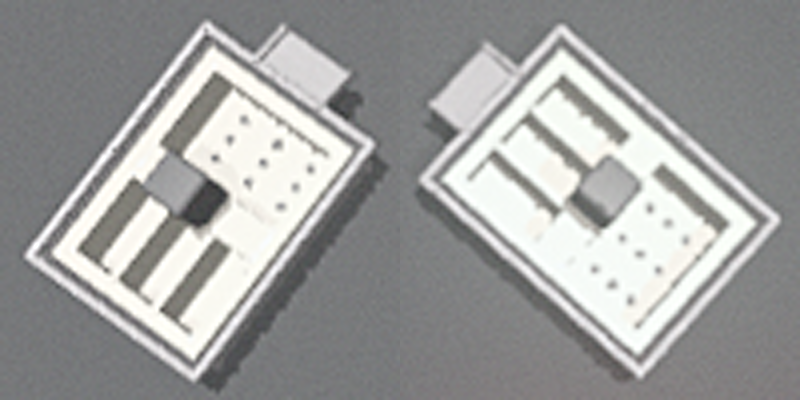

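The zoom shows that the right caddy, at about (332,172), has its three slots at the lip, so it is the target. The left one is correct. Next I'll fit the pose from the rim corners.

```bash
cat > h.py <<'E'
import numpy as np,cv2
from cell import *
from scipy.spatial.transform import Rotation as R
def back(n,uv,z):
    p=camera_params(n); f=210/np.tan(np.radians(p["vertical_fov"]/2))
    K=np.array([[f,0,p["cx"]],[0,f,p["cy"]],[0,0,1]])
    u=cv2.undistortPoints(np.array(uv,float).reshape(-1,1,2),K,p["dist_coeffs"])[:,0]
    d=np.c_[u,np.ones(len(u))]@p["T"][:3,:3].T; o=p["T"][:3,3]
    return o+d*((z-o[2])/d[:,2])[:,None]
E
python3 - <<'E'
from h import *
c=back("top",[(322,128.25),(376.5,176.5),(342,216.5),(287,167.5)],.053)
print(c, c.mean(0)); print([np.linalg.norm(c[i]-c[i-1]) for i in range(4)])
lip=((c[0]+c[3])-(c[1]+c[2]))/2; print("yaw caddy x",np.arctan2(lip[1],lip[0]), "y-edge",np.arctan2(*( (c[3]+c[2]-c[0]-c[1])[[1,0]])))
print("knob",back("top",[(334.5,166.5)],.1))
# automatic check: grey knob in scene view
im=get_image("scene"); cv2.imwrite("pics/s1.png",cv2.resize(im[190:265,220:330,::-1],None,fx=7,fy=7,interpolation=cv2.INTER_CUBIC))
s=observe(); m=R.from_rotvec(s["ee_rot"]).as_matrix(); print(m.round(3),s["position"],grasp_offset)
E
```

```text
[[ 0.62006411 -0.21714131  0.053     ]
 [ 0.50349107 -0.34873426  0.053     ]
 [ 0.40632675 -0.26525687  0.053     ]
 [ 0.52316958 -0.13302347  0.053     ]] [ 0.51326288 -0.24103898  0.053     ]
[np.float64(0.12831352612075933), np.float64(0.1758009542274703), np.float64(0.12809910509801814), np.float64(0.1764593997378701)]
yaw caddy x 0.8464803749612964 y-edge 2.429238182776727
knob [[ 0.51846805 -0.24129593  0.1       ]]
[[-0.938  0.347 -0.   ]
 [ 0.347  0.938 -0.   ]
 [-0.    -0.    -1.   ]] [0.2171267  0.58596534 0.22653244] 0.0188
```

View pics/s1.png

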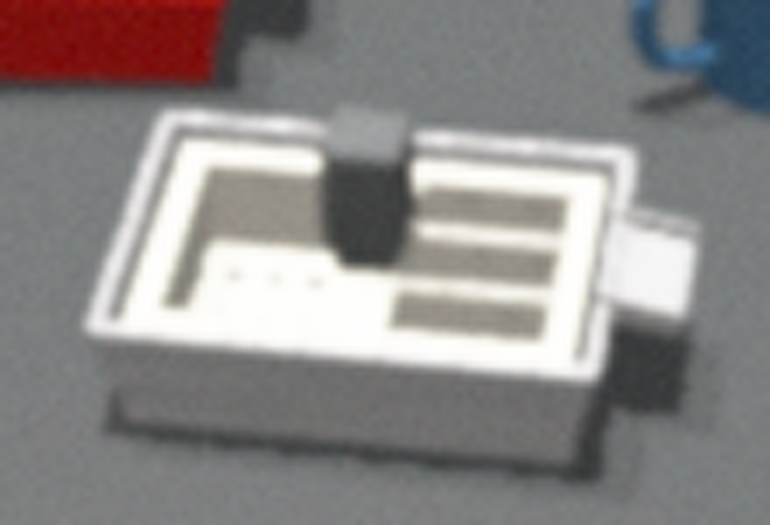

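The scene view confirms it: slots on the lip side (right), knob top at about (272.6,208.3). I'll cross-check the pose from this camera and work out the first move.

```bash
cat >> h.py <<'E'
def to(x,y,z,yaw):  # yaw: world heading of tool y
    s=observe(); m=R.from_rotvec(s["ee_rot"]).as_matrix()
    t=np.c_[[np.sin(yaw)*-1*-1,-np.cos(yaw),0],[np.cos(yaw),np.sin(yaw),0],[0,0,-1]]
    t[:,0]=np.cross(t[:,1],t[:,2])
    print("t",s["clock"],"d",(m.T@(np.array([x,y,z])-s["position"])).round(4),"w",R.from_matrix(m.T@t).as_rotvec().round(4),"w/J",s["width"],s["joints"].round(2),s["force"].round(1),s["gripper_force"])
E
python3 - <<'E'
from h import *
c=back("scene",[(220+a/7,190+b/7) for a,b in((636,150),(88+509,378),(88,330),(160,112))],.053)
print(c.mean(0)); v=c[0]+c[1]-c[2]-c[3]; print(np.arctan2(v[1],v[0])); print(np.linalg.norm(c-np.roll(c,1,0),axis=1))
print("knob",back("scene",[(272.6,208.3)],.1))
to(.515,-.241,.20,.852)
E
```

```text
[ 0.51961368 -0.24492536  0.053     ]
0.847452439456362
[0.17902914 0.12982665 0.17744379 0.12796283]
knob [[ 0.51757554 -0.24308286  0.1       ]]
t 0.35 d [-0.5666 -0.672   0.0268] w [-4.00e-04  1.00e-04  3.64e-01] w/J 1.0048468259180934 [-1.32  0.43  0.02  1.57 -0.01  1.13 -0.08] [ 0.3 -0.5  0.4] 0.0
```

Both cameras agree: caddy at (0.517,-0.243), yaw 0.85. I'll make the move in stages.

>>> jog_arm(
  motion=[
    [[-0.57,-0.673,0.02,0,0,0.364,-1],[-0.57,-0.673,0.02,0,0,0.364,-1],[-0.57,-0.673,0.02,0,0,0.364,-1],[-0.57,-0.673,0.02,0,0,0.364,-1],[-0.57,-0.673,0.02,0,0,0.364,-1],[-0.57,-0.673,0.02,0,0,0.364,-1],[-0.57,-0.673,0.02,0,0,0.364,-1],[-0.57,-0.673,0.02,0,0,0.364,-1],[-0.57,-0.673,0.02,0,0,0.364,-1],[-0.57,-0.673,0.02,0,0,0.364,-1]],
  ],
)

```text
clock: 1.18
position: [0.3594, 0.1926, 0.2175]
ee_rot: [1.105, 2.941, 0.002]
force: [0.9, -0.7, -0.1]
width: 0.996
gripper_force: 0.0
```

```bash
python3 -c "
from h import *
to(.517,-.243,.20,.85)"
```

```text
t 1.1833 d [-0.4054 -0.2241  0.0172] w [ 0.001  -0.0002  0.0021] w/J 0.9963785505554489 [-0.89  0.08  0.29  2.09 -0.03  0.97  0.27] [ 0.9 -0.7 -0.1] 0.0
```

>>> jog_arm(
  motion=[
    [[-0.405,-0.224,0.017,0,0,0,-1],[-0.405,-0.224,0.017,0,0,0,-1],[-0.405,-0.224,0.017,0,0,0,-1],[-0.405,-0.224,0.017,0,0,0,-1],[-0.405,-0.224,0.017,0,0,0,-1],[-0.405,-0.224,0.017,0,0,0,-1],[-0.405,-0.224,0.017,0,0,0,-1],[-0.405,-0.224,0.017,0,0,0,-1],[-0.405,-0.224,0.017,0,0,0,-1],[-0.405,-0.224,0.017,0,0,0,-1]],
  ],
)

```text
clock: 2.02
position: [0.5011, -0.1991, 0.202]
ee_rot: [1.104, 2.941, 0.001]
force: [1.7, 0.1, 0.7]
width: 1.004
gripper_force: 0.0
```

>>> jog_arm(
  motion=[
    [[0,0,0,0,0,0,-1]],
  ],
)

```text
clock: 2.1
position: [0.5015, -0.2062, 0.2024]
ee_rot: [1.116, 2.933, -0.007]
force: [-0.8, 0.5, 0.4]
width: 0.997
gripper_force: 0.0
```

```bash
python3 -c "
from h import *
to(.517,-.243,.20,.85)"
```

```text
t 2.1 d [-0.036  -0.0172  0.0026] w [-0.003   0.0052 -0.0065] w/J 0.9969327265742731 [-0.17  0.35  0.61  1.85 -0.23  1.01  1.38] [-0.8  0.5  0.4] 0.0
```

>>> jog_arm(
  motion=[
    [[-0.036,-0.017,0.003,-0.003,0.005,-0.006,-1],[-0.036,-0.017,0.003,-0.003,0.005,-0.006,-1],[-0.036,-0.017,0.05,-0.003,0.005,-0.006,-1],[-0.036,-0.017,0.05,-0.003,0.005,-0.006,-1],[-0.036,-0.017,0.05,-0.003,0.005,-0.006,-1],[-0.036,-0.017,0.05,-0.003,0.005,-0.006,-1],[-0.036,-0.017,0.05,-0.003,0.005,-0.006,-1]],
  ],
)

```text
clock: 2.68
position: [0.5173, -0.2336, 0.1535]
ee_rot: [-1.095, -2.943, -0.008]
force: [-0.1, 0.2, 0.3]
width: 1.0
gripper_force: 0.0
```

```bash
python3 -c "
from h import *
to(.517,-.243,.062,.85)
a=get_image('scene')[140:270,200:360,::-1];b=get_image('top')[110:240,250:410,::-1]
cv2.imwrite('pics/a2.png',cv2.resize(np.hstack([a,b]),(800,325),interpolation=cv2.INTER_CUBIC))"
```

```text
t 2.6833 d [-0.0062 -0.0076  0.0915] w [ 0.0038 -0.0034  0.0084] w/J 0.9998856230012328 [-0.08  0.45  0.58  1.84 -0.31  0.94  1.49] [-0.1  0.2  0.3] 0.0
```

View pics/a2.png

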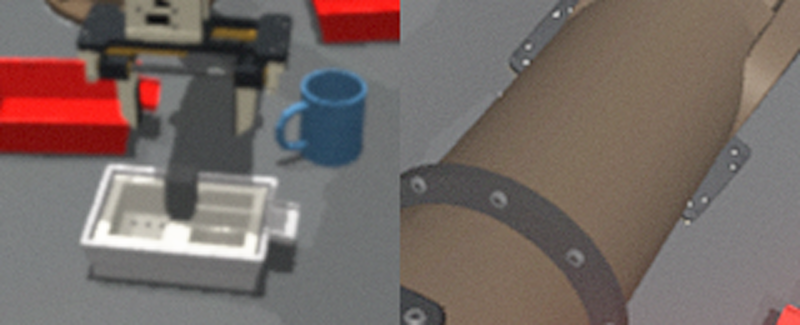

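The fingers stand above and behind the knob (tips at crop (130,125) and (243,130)), closing along the caddy's length, and the mug is clear. I'll correct and settle at 0.13.

>>> jog_arm(
  motion=[
    [[-0.006,-0.008,0,0.004,-0.003,0.008,-1],[-0.006,-0.008,0.02,0.004,-0.003,0.008,-1],[-0.006,-0.008,0.02,0.004,-0.003,0.008,-1],[-0.006,-0.008,0.02,0.004,-0.003,0.008,-1],[-0.006,-0.008,0.02,0.004,-0.003,0.008,-1]],
  ],
)

```text
clock: 3.2
position: [0.5159, -0.2438, 0.1326]
ee_rot: [-1.108, -2.938, 0.0]
force: [-1.0, -0.7, -0.4]
width: 0.998
gripper_force: 0.0
```

```bash
python3 -c "
from h import *
to(.517,-.243,.062,.85)"
```

```text
t 3.2 d [-0.0004  0.0013  0.0706] w [-0.0009 -0.0017 -0.0003] w/J 0.9981237575266914 [-0.05  0.48  0.57  1.85 -0.32  0.9   1.52] [-1.  -0.7 -0.4] 0.0
```

Descend and close.

>>> jog_arm(
  motion=[
    [[0,0.001,0.02,0,0,0,-1],[0,0.001,0.04,0,0,0,-1],[0,0.001,0.055,0,0,0,-1],[0,0.001,0.065,0,0,0,-1],[0,0.001,0.07,0,0,0,-1],[0,0.001,0.07,0,0,0,-1],[0,0.001,0.07,0,0,0,-1],[0,0.001,0.07,0,0,0,-1]],
  ],
)

```text
clock: 3.87
position: [0.5169, -0.2431, 0.0629]
ee_rot: [-1.108, -2.939, 0.0]
force: [-0.1, 0.1, 0.5]
width: 0.998
gripper_force: 0.0
```

>>> jog_arm(
  motion=[
    [[0,0,0,0,0,0,0],[0,0,0,0,0,0,0.3],[0,0,0,0,0,0,0.5],[0,0,0,0,0,0,1],[0,0,0,0,0,0,1],[0,0,0,0,0,0,1],[0,0,0,0,0,0,1],[0,0,0,0,0,0,1],[0,0,0,0,0,0,1],[0,0,0,0,0,0,1]],
  ],
  force=25,
)

```text
clock: 4.7
position: [0.5163, -0.2427, 0.0619]
ee_rot: [-1.107, -2.938, 0.0]
force: [-0.5, -0.9, -0.5]
width: 0.329
gripper_force: 20.4
```

```bash
python3 -c "
from h import *
to(.517,-.243,.062,.85)"
```

```text
t 4.7 d [-0.0007  0.0002 -0.0001] w [-0.001  -0.002  -0.0001] w/J 0.32868328349712433 [-0.01  0.58  0.51  1.91 -0.4   0.76  1.57] [-0.5 -0.9 -0.5] 20.426262617111206
```

The opening is 30 mm, so the knob is held. Lift.

>>> jog_arm(
  motion=[
    [[0,0,-0.005,0,0,0,1],[0,0,-0.015,0,0,0,1],[0,0,-0.03,0,0,0,1],[0,0,-0.045,0,0,0,1],[0,0,-0.06,0,0,0,1],[0,0,-0.075,0,0,0,1],[0,0,-0.09,0,0,0,1],[0,0,-0.1,0,0,0,1],[0,0,-0.1,0,0,0,1],[0,0,-0.1,0,0,0,1]],
  ],
  force=35,
)

```text
clock: 5.53
position: [0.5167, -0.2428, 0.1624]
ee_rot: [-1.107, -2.939, -0.0]
force: [-0.1, 0.8, -1.9]
width: 0.324
gripper_force: 35.0
```

```bash
python3 -c "
from h import *
to(.517,-.243,.162,.85)
a=get_image('scene')[120:270,190:390,::-1]
cv2.imwrite('pics/a3.png',cv2.resize(a,(800,600),interpolation=cv2.INTER_CUBIC))"
```

```text
t 5.5333 d [-0.0004 -0.      0.0004] w [-0.0003 -0.0011  0.0001] w/J 0.3242313689409628 [-0.07  0.45  0.59  1.82 -0.3   0.96  1.49] [-0.1  0.8 -1.9] 34.9734628200531
```

View pics/a3.png

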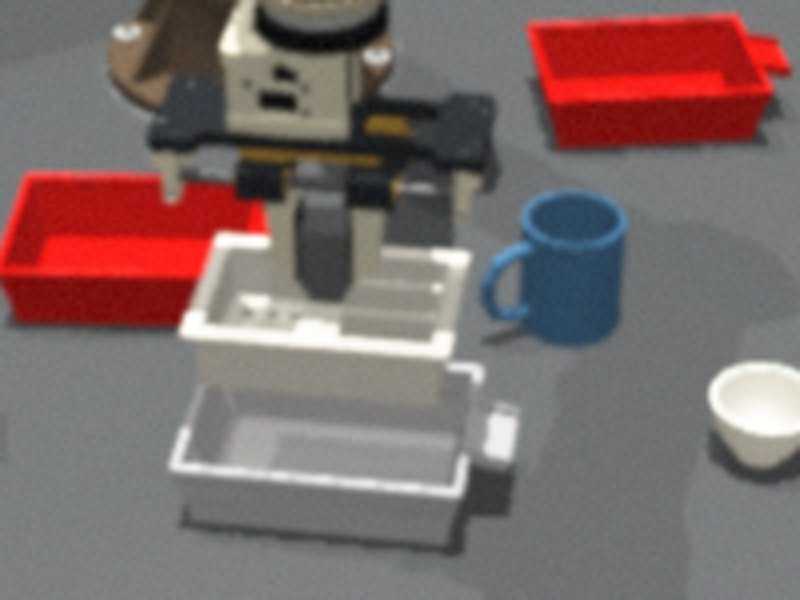

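The insert hangs level, clear above the empty caddy, and the mug is well away. Turn half round in three calls.

>>> jog_arm(
  motion=[
    [[0,0,0,0,0,0.1,1],[0,0,0,0,0,0.2,1],[0,0,0,0,0,0.3,1],[0,0,0,0,0,0.4,1],[0,0,0,0,0,0.5,1],[0,0,0,0,0,0.6,1],[0,0,0,0,0,0.7,1],[0,0,0,0,0,0.8,1],[0,0,0,0,0,0.9,1],[0,0,0,0,0,1.0,1]],
  ],
)

```text
clock: 6.42
position: [0.5159, -0.2424, 0.1608]
ee_rot: [-2.384, -2.041, 0.004]
force: [0.7, -0.4, -1.6]
width: 0.324
gripper_force: 35.0
```

>>> jog_arm(
  motion=[
    [[0,0,0,0,0,0.1,1],[0,0,0,0,0,0.2,1],[0,0,0,0,0,0.3,1],[0,0,0,0,0,0.4,1],[0,0,0,0,0,0.5,1],[0,0,0,0,0,0.6,1],[0,0,0,0,0,0.7,1],[0,0,0,0,0,0.8,1],[0,0,0,0,0,0.9,1],[0,0,0,0,0,1.0,1]],
  ],
)

```text
clock: 7.25
position: [0.516, -0.2424, 0.1609]
ee_rot: [-3.072, -0.648, 0.006]
force: [-0.7, 0.3, -2.3]
width: 0.328
gripper_force: 35.0
```

>>> jog_arm(
  motion=[
    [[0,0,0,0,0,0.1,1],[0,0,0,0,0,0.2,1],[0,0,0,0,0,0.3,1],[0,0,0,0,0,0.4,1],[0,0,0,0,0,0.5,1],[0,0,0,0,0,0.6,1],[0,0,0,0,0,0.7,1],[0,0,0,0,0,0.8,1],[0,0,0,0,0,0.9,1],[0,0,0,0,0,1.0,1]],
  ],
)

```text
clock: 8.08
position: [0.516, -0.2424, 0.1607]
ee_rot: [3.008, -0.905, -0.007]
force: [0.9, 0.8, -1.8]
width: 0.326
gripper_force: 35.0
```

```bash
python3 -c "
from h import *
to(.517,-.243,.162,.85-np.pi)"
```

```text
t 8.0833 d [ 0.0012 -0.     -0.0013] w [0.0018 0.0038 0.1366] w/J 0.32590861302178964 [-0.43  0.74  1.28  1.85 -0.77  1.18 -1.03] [ 0.9  0.8 -1.8] 34.96914267539978
```

Joint 3 is close to its range (1.28 of 1.32), so the rest of the turn goes slowly.

>>> jog_arm(
  motion=[
    [[0.001,0,0,0,0,0.02,1],[0.001,0,0,0,0,0.04,1],[0.001,0,0,0,0,0.06,1]],
  ],
)

```text
clock: 8.33
position: [0.5172, -0.2433, 0.1614]
ee_rot: [2.983, -0.986, -0.005]
force: [-0.6, -0.1, -2.3]
width: 0.327
gripper_force: 35.0
```

```bash
python3 -c "
from h import *
to(.517,-.243,.162,.85-np.pi)"
```

```text
t 8.3333 d [-0.0003 -0.0001 -0.0006] w [0.0014 0.0027 0.0825] w/J 0.32664427877581365 [-0.43  0.74  1.29  1.84 -0.77  1.18 -1.09] [-0.6 -0.1 -2.3] 34.9730658531189
```

>>> jog_arm(
  motion=[
    [[0,0,0,0.001,0.003,0.03,1],[0,0,0,0.001,0.003,0.06,1],[0,0,0,0.001,0.003,0.08,1],[0,0,0,0.001,0.003,0.08,1],[0,0,0,0.001,0.003,0.08,1]],
  ],
)

```text
clock: 8.75
position: [0.5174, -0.2433, 0.1618]
ee_rot: [2.941, -1.104, 0.001]
force: [0.6, -0.8, -1.6]
width: 0.325
gripper_force: 35.0
```

```bash
python3 -c "
from h import *
to(.517,-.243,.162,.85-np.pi)
a=get_image('scene')[120:270,190:390,::-1]
cv2.imwrite('pics/a4.png',cv2.resize(a,(800,600),interpolation=cv2.INTER_CUBIC))"
```

```text
t 8.75 d [-0.0005  0.     -0.0002] w [-0.0001 -0.0008  0.0028] w/J 0.3250221726435096 [-0.43  0.74  1.29  1.85 -0.77  1.18 -1.16] [ 0.6 -0.8 -1.6] 34.97346103191376
```

View pics/a4.png

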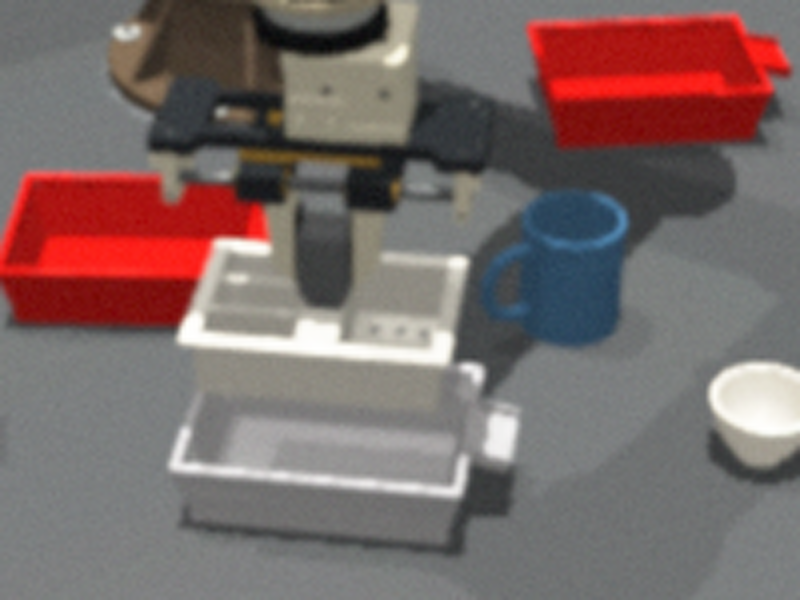

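The bay is now on the lip side and the insert is level. It sits about 2 mm nearer the front than before the turn, so I'll shift −2 mm along tool x and lower.

>>> jog_arm(
  motion=[
    [[-0.002,0,0.01,0,0,0.003,1],[-0.002,0,0.02,0,0,0.003,1],[-0.002,0,0.03,0,0,0.003,1],[-0.002,0,0.04,0,0,0.003,1],[-0.002,0,0.05,0,0,0.003,1],[-0.002,0,0.06,0,0,0.003,1],[-0.002,0,0.068,0,0,0.003,1],[-0.002,0,0.075,0,0,0.003,1],[-0.002,0,0.08,0,0,0.003,1],[-0.002,0,0.08,0,0,0.003,1]],
  ],
)

```text
clock: 9.63
position: [0.5156, -0.2418, 0.0809]
ee_rot: [2.939, -1.11, -0.0]
force: [-0.2, 0.2, -1.2]
width: 0.322
gripper_force: 35.0
```

```bash
python3 -c "
from h import *
to(.517,-.243,.062,.85-np.pi)"
```

```text
t 9.6333 d [ 0.0019 -0.0001  0.0189] w [ 0.0002  0.0002 -0.0015] w/J 0.32237977700326537 [-0.37  0.82  1.18  1.93 -0.89  1.05 -1.08] [-0.2  0.2 -1.2] 34.97328579425812
```

No contact so far; continue in small steps.

>>> jog_arm(
  motion=[
    [[0,0,0.004,0,0,0,1],[0,0,0.008,0,0,0,1],[0,0,0.011,0,0,0,1],[0,0,0.014,0,0,0,1],[0,0,0.016,0,0,0,1],[0,0,0.016,0,0,0,1]],
  ],
)

```text
clock: 10.13
position: [0.5157, -0.2417, 0.0655]
ee_rot: [-2.939, 1.11, -0.0]
force: [-0.9, 0.3, -1.9]
width: 0.325
gripper_force: 35.0
```

>>> jog_arm(
  motion=[
    [[0,0,0.001,0,0,0,1],[0,0,0.002,0,0,0,1],[0,0,0.0025,0,0,0,1],[0,0,0.0025,0,0,0,1]],
  ],
)

```text
clock: 10.47
position: [0.5154, -0.2416, 0.0634]
ee_rot: [-2.938, 1.11, 0.0]
force: [-3.5, 3.4, 1.8]
width: 0.33
gripper_force: 35.0
```

```bash
python3 -c "
from h import *
to(.517,-.243,.062,.85-np.pi)
a=get_image('scene')[140:265,200:360,::-1]
cv2.imwrite('pics/a5.png',cv2.resize(a,(768,600),interpolation=cv2.INTER_CUBIC))"
```

```text
t 10.4667 d [0.0022 0.     0.0014] w [-0.0005  0.0005 -0.0015] w/J 0.32988143370741096 [-0.36  0.84  1.15  1.94 -0.92  1.02 -1.06] [-3.5  3.4  1.8] 34.97216999530792
```

View pics/a5.png

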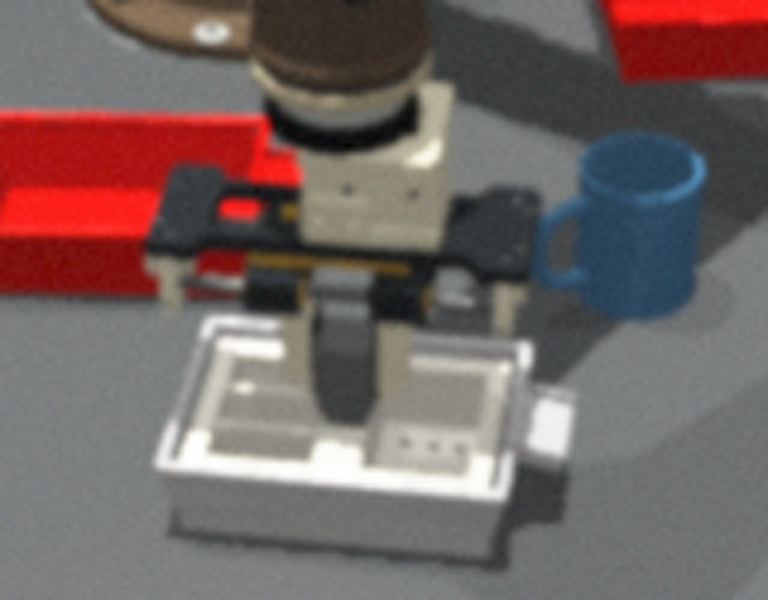

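It is nearly home, with a light wall push along −tool x. I'll yield 2 mm that way and lower the last bit.

>>> jog_arm(
  motion=[
    [[-0.001,0,0,0,0,0,1],[-0.002,0,0,0,0,0,1],[-0.002,0,0.001,0,0,0,1],[-0.002,0,0.0015,0,0,0,1],[-0.002,0,0.0015,0,0,0,1],[-0.002,0,0.0015,0,0,0,1]],
  ],
)

```text
clock: 11.02
position: [0.5147, -0.241, 0.062]
ee_rot: [2.938, -1.11, 0.002]
force: [0.7, 0.5, -1.5]
width: 0.323
gripper_force: 35.0
```

>>> jog_arm(
  motion=[
    [[0,0,0.0005,0,0,0,1],[0,0,0.001,0,0,0,1],[0,0,0.001,0,0,0,1],[0,0,0.001,0,0,0,1]],
  ],
)

```text
clock: 11.35
position: [0.5147, -0.2409, 0.0619]
ee_rot: [-2.939, 1.11, -0.003]
force: [-3.4, 3.9, 11.5]
width: 0.325
gripper_force: 35.0
```

It is on the floor at the original height, pressing 11 N. I'll ease off and release, then rise.

>>> jog_arm(
  motion=[
    [[0,0,-0.0005,0,0,0,1],[0,0,-0.0005,0,0,0,0.2],[0,0,-0.0005,0,0,0,0],[0,0,-0.0005,0,0,0,-0.5],[0,0,-0.0005,0,0,0,-1],[0,0,-0.0005,0,0,0,-1],[0,0,-0.0005,0,0,0,-1],[0,0,-0.0005,0,0,0,-1]],
  ],
  force=10,
)

```text
clock: 12.02
position: [0.5144, -0.2407, 0.0614]
ee_rot: [2.939, -1.11, 0.001]
force: [-0.2, 1.1, -0.1]
width: 0.785
gripper_force: 0.0
```

>>> jog_arm(
  motion=[
    [[0,0,-0.01,0,0,0,-1],[0,0,-0.03,0,0,0,-1],[0,0,-0.05,0,0,0,-1],[0,0,-0.08,0,0,0,-1],[0,0,-0.11,0,0,0,-1],[0,0,-0.14,0,0,0,-1],[0,0,-0.14,0,0,0,-1],[0,0,-0.14,0,0,0,-1]],
  ],
)

```text
clock: 12.68
position: [0.515, -0.2414, 0.2036]
ee_rot: [-2.938, 1.11, -0.007]
force: [-0.5, -0.4, -0.5]
width: 1.005
gripper_force: 0.0
```

```bash
python3 -c "
from h import *
to(.517,-.243,.062,.85-np.pi)
a=get_image('scene')[190:265,220:330,::-1]
cv2.imwrite('pics/a6.png',cv2.resize(a,None,fx=7,fy=7,interpolation=cv2.INTER_CUBIC))"
```

```text
t 12.6833 d [0.002  0.0002 0.1417] w [-0.0021 -0.0041 -0.0016] w/J 1.0045580793279323 [-0.45  0.65  1.28  1.81 -0.67  1.2  -1.26] [-0.5 -0.4 -0.5] 0.0
```

View pics/a6.png

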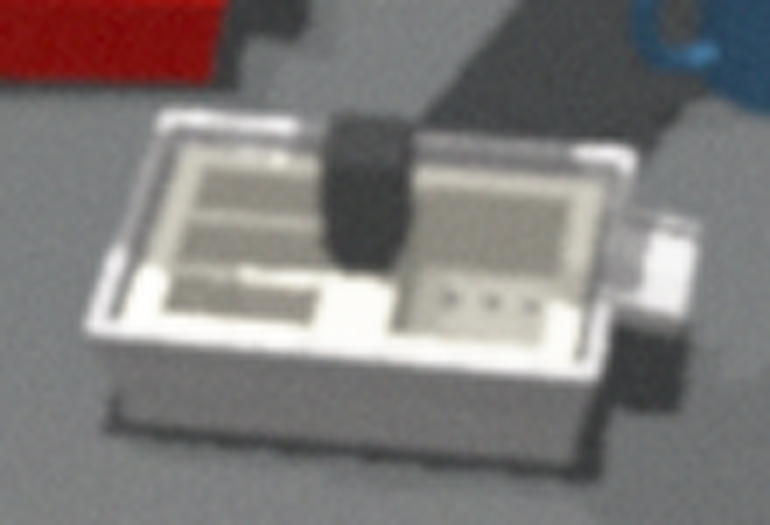

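The insert sits level inside the rim, holes and bay at the lip (right), knob within 1 px of its old place and the gripper clear. I'll hand in.

```bash
python3 -c "
from cell import *
print(sign_off())"
```

```text
the job is handed in; nothing more can be done
None
```

The back-to-front insert was lifted out, turned half round and set back in its caddy with the sponge bay at the pouring lip; the last picture shows it level and seated, I never approached the other insert, and the job is handed in (no verdict was returned).

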